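# Set and lock the roller length gauge

### The arm

A 7-joint arm with a two-finger parallel gripper is mounted at the origin on the work surface. World frame = base frame: x ahead of the robot, y to its left, z up, the work surface at z = 0. Lengths are in m, angles in rad, forces in N, time in s.
With the tool pointing down it reaches from about 0.4 to 0.85 m from the base axis. Payload 4.5 kg.
Tool frame: the origin (TCP) lies on the centre line of the jaws, within the pads' length; the fingertips stand r.tcp_to_tips ahead of it and the grasp point (between the pads) lies 11 mm behind it (r.tcp_to_tips is the distance from the TCP to the fingertips, in m); y points along the fingers, x is the direction in which the jaws open and shut, and the axes are right-handed (so a half turn about y gives the same grasp; the last joint's range is limited). The gripper opens to 88 mm and grips with 3 to 60 N. Pads are 18 mm wide; open, the fingers measure 123 mm over their backs; the gripper's body (75 mm by 187 mm) begins 45 mm behind the grasp point.
Start: joints at [-1.191, 0.689, -0.195, 1.565, 0.157, 0.902, -0.215], TCP at [0.212, 0.588, 0.247] pointing down, gripper open.
Joint ranges: [-3.01, 3.01], [-0.46, 2.08], [-1.47, 1.51], [0.13, 2.56], [-1, 4.14], [0.04, 2.09], [-2.66, 2.66]. Speed limits (rad/s): [2.57, 2.57, 3.14, 3.14, 3.14, 3.14, 3.14].

### API

Orientations are given as a unit quaternion [x, y, z, w].
In Python, from plant import r gives the robot as it stands. The module is installed in compiled form; this text tells all that it offers.
- The arm moves only by the shell command python3 -m inch 'ROWS' [OPENING] [FORCE]. ROWS is text: rows parted by semicolons, each of 4 numbers parted by spaces: the shift along the tool's x, y, z in mm, then the turn about the tool's y in degrees. In form: x y z spin; .... A call has 1 to 10 rows; each row is the pose to reach, as a shift and turn from the pose commanded when the call began, along the tool's axes at that moment; what a row does not reach only later rows make up. A row lasts 1/10 s, in which the tool goes at most 50 mm and 8.59 degrees, less where a joint would pass 70% of its speed; a pose out of reach is approached as far as the arm can. A call with a gripper value outside its range is refused whole. OPENING is the gripper command: -1 is shut, 1 is fully open, values between are in proportion, set as the call begins (- or left out, the last holds). The fingers move at their own pace and stop on an object; FORCE is the grip in N (left out, the last holds). Time passes only in rows, so rows that repeat a pose let the fingers close. It gives the time, the measured TCP pose, the force and the opening at its end, in the units of the state.
- r.get_state(): the state, without advancing time (a new reading comes with each control period).
- r.snapshot(name): name is "side" or "top"; returns a dict with "frame" (420x560x3 uint8, red, green, blue), "intrinsics" (3x3 intrinsics, pixels), "R" (3x3) and "t" (3): a world point X has camera coordinates R X + t. Camera axes: x right, y down, z forward; pixel columns grow to the right and rows downward; lengths in m; the calibration is good to about 2 mm. A picture is of the moment at which its call begins. There is no depth.
- r.finish_job(): hands the job in, once; it reports no verdict.
Trained networks look in the newest picture that a camera, given by its name, has taken for a name from the list of things; names that differ only in an ending like _2 or _b are one class to them, and where a whole thing is asked for, a point or a joint stands for the part that bears it (a point fixed in the world has none). Each returns a list of dicts, best first, with "p" (0 to 1); they miss things now and then, are a little off and sometimes report something else, mostly with a low value. They report only what shows in the picture. A call takes as long as a camera call. They do not tell look-alikes from the thing itself.
- r.trace(camera, name): "region" (420x560 bool, what is visible of it) and "centre" ([row, column] in pixels, amid what is visible of it).
- r.tip_of(camera, name): "centre" ([row, column] in pixels: a listed point, or the origin of a listed thing).
The state is a dict: "clock": time; "q": joint angles; "qd": joint speeds; "joint_torque": joint torques, N m; "tool_pos": TCP position; "eef_rot": TCP orientation; "contact_force": force on the tool from outside, world axes, zero at the start; "moment": the same for the moment, N m; "opening": opening from 0.0 (shut) to 1.0 (fully open).
Only numpy, scipy, OpenCV 4.12 (cv2) and the standard library are available. Lean on these libraries where they do the work, as an engineer would, in place of code of your own. Each camera call takes 0.05 s, during which the arm holds its last target.

### The job

Set the length gauge on the bench to the black conveyor roller that lies in its trough: loosen the clamp knob on the sliding carriage, push the carriage gently along its rail until the roller is held with no gap between the carriage and the fixed end stop, then tighten the knob fully again. Let go of everything and leave the other parts on the bench where they are.

Things in the scene. Friction and masses are not known exactly. Their poses are not given: they have to be found in the camera images.
- gauge: Steel length gauge, fixed to the bench: base 100 (x) by 410 mm (y), 12 mm thick. Origin on the bench surface; y runs along the rail from the carriage towards the end stop, z up. Rail 40 mm wide, top 32 mm above the bench, y -215 to +25 mm. A V trough (45 degree flanks) at y +33 to +163 mm carries the roller.
- roller: Loose black conveyor roller in the V trough: 50 mm tube, 160 mm long, flat ends with steel hubs, about 0.5 kg. Origin at its middle, on its axis, 58 mm above the bench; its y axis is the tube's axis. Starts 6 to 20 mm short of the end stop; against it, its middle is at gauge y +90 mm. Slides in the trough at a push of 2 to 7 N.
- carriage (a joint): Sliding carriage's position, m, 0 to 0.1, growing towards the roller and end stop (+y of the gauge). Its front face is at gauge y = -75 mm + this value; starts at 0 to 0.045. It reads 0.085 with the roller held without a gap. Free, it slides at about 2 N and stays where it is left; with the knob tight it holds against more than 30 N.
- carriage_face (a point): Middle of the carriage's front face, the steel plate (74 mm wide, 34 to 76 mm above the bench) that meets the roller's end; 58 mm above the bench. Moves with the carriage; axes as the gauge's.
- carriage_back (a point): Middle of the carriage's flat back face, 48 mm above the bench, 86 mm behind the front face. 74 mm wide, 34 to 62 mm above the bench (62 mm is the top of the grey block). The place to push towards +y of the gauge, fingers coming down over the rail (top 32 mm). Axes as the gauge's.
- knob (a joint): Angle of the clamp knob on top of the carriage, rad, 0 to 1.5: 0 is fully tight (end of travel); grows anticlockwise seen from above as it loosens, clockwise tightens. Starts at 0 to 0.1. The clamp bites below about 0.5; the carriage is free above 0.6. Takes about 0.1 N m and stays where it is left.
- knob_grip (a point): On the knob's vertical axis, 50 mm behind the carriage's front face, 91 mm above the bench, mid-height of the black bar grip: 80 mm long, 16 mm wide, 26 mm high (78 to 104 mm above the bench), on a round neck. Its x axis lies along the bar and turns with it: at knob value 0 the bar lies across the rail (gauge x).
- short_roller: Bystander: a short black roller, 50 mm across and 110 mm tall, standing on end. Origin under its middle, on the bench.
- bracket: Bystander: a dark steel angle bracket lying on the bench, 60 by 150 mm, 56 mm high at its upright flange. Origin under its middle.
- spanner: Bystander: an open spanner 190 mm long lying on the bench along its own x axis.
- end_stop: Fixed steel end stop plate of the gauge, 90 mm wide, 16 mm thick, top 100 mm above the bench. Origin at the foot of its inner face, at gauge (0, +170, 12) mm; axes as the gauge's. The roller must not be pressed on it with more than 45 N.
Things that resemble listed ones, but are neither listed nor needed, are in the scene too. Leave any brown or turquoise look-alike of the roller alone.

How it is judged:
By the outcome, as a careful person would: the job done as asked, in the order asked, and still so for the second after the job is handed in, with the robot touching nothing.
It also fails if it takes over 64 s, if anything falls off the work surface, if the arm or the gripper's body presses on something with over 40 N, if the wrist force passes 120 N, or if a joint passes its speed limit or range.

## Working session

There is one attempt and no reset: what is moved stays moved. The work goes in short steps, Python scripts to look and compute and a shell command to move; the robot and the scene stay as the last step left them, time stands still between calls to the robot, and variables do not carry over. Pictures are saved under pics/ and viewed, and the job is handed in when it is done.

```bash
mkdir -p pics; ls; cat > h.py <<'E'
import numpy as np, cv2
from plant import r
def snap(n,f):
    s=r.snapshot(n); cv2.imwrite('pics/'+f,s['frame'][:,:,::-1]); return s
E
python3 - <<'E'
from h import *
print(r.get_state(), r.tcp_to_tips)
for n in('side','top'):
    s=snap(n,n+'0.png'); print(s['intrinsics'],s['R'],s['t'])
    for k in('gauge','roller','carriage_face','carriage_back','knob_grip','end_stop'):
        print(n,k,[(round(d['p'],2),np.round(d['centre'],1).tolist()) for d in r.tip_of(n,k)[:3]])
E
```

```text
pics
{'clock': 0.0, 'q': array([-1.19119737,  0.6899841 , -0.19453353,  1.56634519,  0.15733616,
        0.90250988, -0.21509692]), 'qd': array([ 9.83064640e-05, -2.81600253e-04, -4.26296555e-05, -3.29633908e-04,
       -1.50508105e-03, -1.70809250e-03,  8.45782112e-04]), 'joint_torque': array([-7.44747431e-04, -5.27554071e+01, -1.26679089e+00, -1.53425592e+01,
       -5.25124662e-02,  6.49346039e-03,  1.86396787e-04]), 'tool_pos': array([0.21167687, 0.58740134, 0.24591015]), 'eef_rot': array([ 0.57895755,  0.40605907, -0.40706375, -0.57812048]), 'contact_force': array([ 0.29596758, -0.33095997,  0.49335768]), 'moment': array([-0.05384115, -0.05152429, -0.00250998]), 'opening': 1.0026431744093702} 0.008
[[427.32741337   0.         273.98597927]
 [  0.         427.32741337 218.88549653]
 [  0.           0.           1.        ]] [[ 0.7939725  -0.60742354  0.02538344]
 [-0.31628627 -0.44835896 -0.83602467]
 [ 0.51920195  0.65575216 -0.54810441]] [-0.46555407  0.26294929  0.97886445]
side gauge [(0.69, [250.9, 280.6])]
side roller [(0.89, [227.9, 262.1])]
side carriage_face [(0.97, [241.5, 300.6])]
side carriage_back [(0.83, [253.8, 326.3])]
side knob_grip [(0.63, [239.4, 316.3]), (0.24, [228.6, 259.7])]
side end_stop [(0.57, [231.2, 229.2])]
[[528.76164801   0.         290.5722159 ]
 [  0.         528.76164801 210.76567398]
 [  0.           0.           1.        ]] [[-0.01992819 -0.99969084 -0.01486899]
 [-0.98797875  0.02197068 -0.15302049]
 [ 0.15329986  0.01164082 -0.98811115]] [0.02359673 0.58821529 1.56708904]
top gauge [(0.97, [215.7, 304.7])]
top roller [(0.82, [221.6, 285.7]), (0.75, [282.0, 215.1]), (0.58, [209.6, 202.7])]
top carriage_face [(0.7, [153.3, 250.6]), (0.69, [203.7, 326.8]), (0.4, [192.9, 350.1])]
top carriage_back [(0.82, [193.5, 350.1]), (0.27, [155.3, 250.4])]
top knob_grip [(0.67, [191.7, 339.7]), (0.38, [151.5, 251.1])]
top end_stop [(0.74, [237.9, 254.7])]
```

View pics/side0.png

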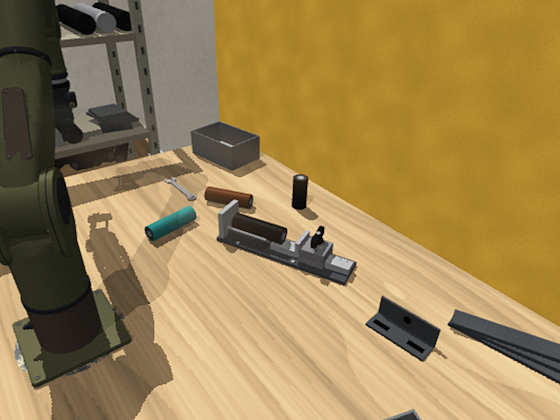

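View pics/top0.png

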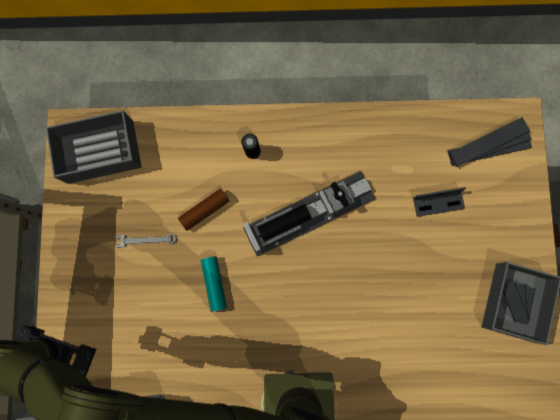

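The side view shows the gauge with its end stop at about (225,229) px (row, column) and its knob at (238,318). The top view has the stop at (238,255) and the knob at (195,340). Next I fit the gauge pose.

```bash
cat >> h.py <<'E'
def proj(s,X):
    c=np.asarray(X)@np.array(s['R']).T+s['t']; p=c@np.array(s['intrinsics']).T; return p[...,:2]/p[...,2:]
def G(pose,P):
    x,y,a=pose[:3]; P=np.atleast_2d(P); c,s=np.cos(a),np.sin(a)
    return np.c_[x+c*P[:,0]-s*P[:,1], y+s*P[:,0]+c*P[:,1], P[:,2]]
def crop(s,f,r0,r1,c0,c1,k,pts=()):
    im=np.ascontiguousarray(s['frame'][r0:r1,c0:c1,::-1]); im=cv2.resize(im,None,fx=k,fy=k,interpolation=cv2.INTER_CUBIC)
    for p in pts: cv2.circle(im,(int((p[0]-c0+.5)*k),int((p[1]-r0+.5)*k)),2,(0,0,255),-1)
    cv2.imwrite('pics/'+f,im)
E
cat > fit.py <<'E'
from h import *
from scipy.optimize import least_squares
S={n:r.snapshot(n) for n in('side','top')}
obs=[]
for n in S:
    for k in('gauge','roller','carriage_face','carriage_back','knob_grip','end_stop'):
        for d in r.tip_of(n,k)[:3]:
            if d['p']>.3: obs.append((n,k,np.array(d['centre'])[::-1]))
def pts(v):
    c=-.075+v[3]
    return dict(gauge=[0,0,0],roller=[0,v[4],.058],carriage_face=[0,c,.058],carriage_back=[0,c-.086,.048],knob_grip=[0,c-.05,.091],end_stop=[0,.17,.012])
def res(v):
    P=pts(v); o=[]
    for n,k,p in obs:
        e=proj(S[n],G(v,[P[k]]))[0]-p; o+=list(e)
    return np.array(o)
m=None
for a in np.arange(0,6.28,.5):
    f=least_squares(res,[.6,0,a,.03,.08],loss='cauchy',f_scale=2)
    if m is None or f.cost<m.cost:m=f
v=m.x
print(np.round(v,4),m.cost)
for o,e in zip(obs,m.fun.reshape(-1,2)):print(o[0],o[1],np.round(e,1))
np.save('v.npy',v)
L=[[x,y,.012] for x in(-.05,.05) for y in(-.215,.195)]
c=-.075+v[3]
L+=[[x,.170,.1] for x in(-.045,.045)]+[[x,c,.076] for x in(-.037,.037)]+[[x,c-.086,.062] for x in(-.037,.037)]+[[0,c-.05,.104],[0,v[4]+.08,.083],[0,v[4]-.08,.083]]
for n,b in(('side',(190,290,205,365)),('top',(160,265,235,385))):
    crop(S[n],f'fit_{n}_{r.get_state()["clock"]:.2f}.png',*b,5,proj(S[n],G(v,L)))
E
python3 fit.py; ls pics
```

```text
[ 0.5842 -0.0343  6.6958  0.014   0.0773] 149.22026490027773
side gauge [-0.5 -2.1]
side roller [30.3 29.1]
side roller [89.4  5.1]
side roller [0.3 1.5]
side carriage_face [ 0.3 -0.7]
side carriage_face [20.2 -9.2]
side carriage_back [3.5 2.3]
side knob_grip [ 0.  -0.1]
side end_stop [1.7 1.1]
top gauge [-0.6  0.4]
top roller [-2.9  0.2]
top roller [78.9 14. ]
top roller [ 67.1 -60.2]
top carriage_face [-0.4 -2.6]
top carriage_back [-1.7  1.3]
top carriage_back [ 63.3 -31. ]
top knob_grip [0.1 3.2]
top end_stop [ 0.4 -0. ]
fit_side_1.40.png
fit_top_1.40.png
side0.png
top0.png
```

View pics/fit_side_1.40.png

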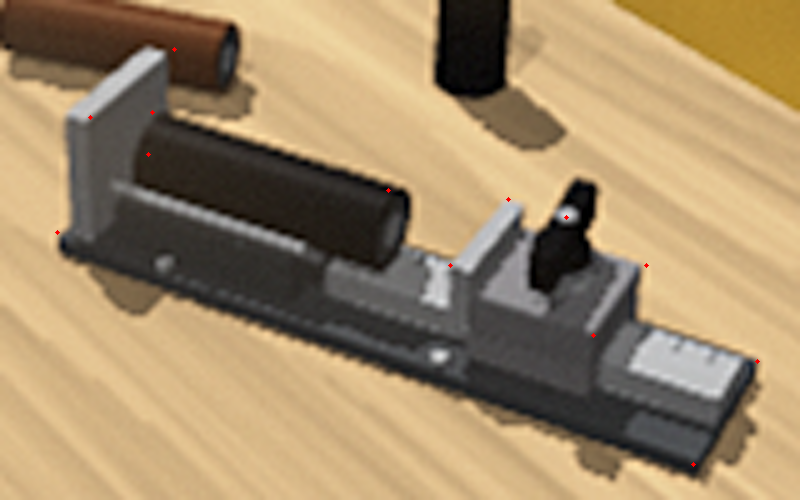

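View pics/fit_top_1.40.png

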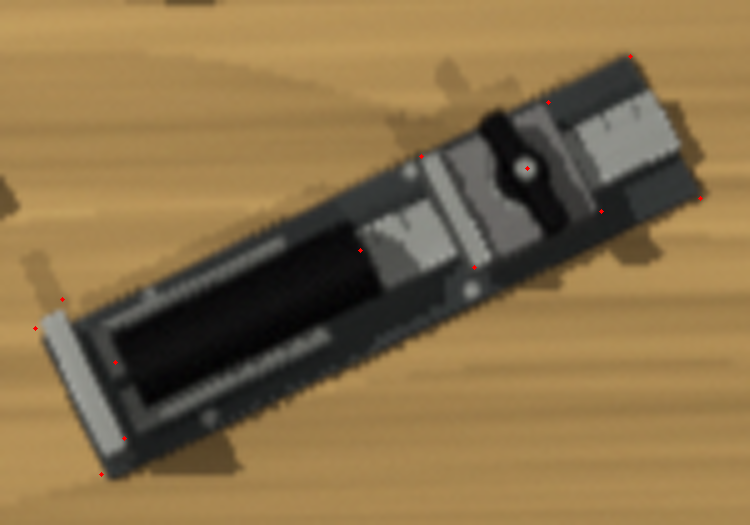

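```bash
cat > fit2.py <<'E'
from h import *
from scipy.optimize import least_squares
from scipy.spatial.transform import Rotation as Ro
S={n:r.snapshot(n) for n in('side','top')}
T=[('B',-.05,-.215,.012,632,56),('B',.05,-.215,.012,703,198),('B',.05,.195,.012,108,479),
('B',-.045,.17,.1,63,310),('B',.045,.17,.1,125,448),('C',-.037,0,.076,420,158),('C',.037,0,.076,473,270),('C',-.037,-.086,.062,547,103),('C',.037,-.086,.062,600,212),('C',0,-.05,.104,525,168)]
Sd=[('B',-.05,-.215,.012,757,366),('B',.05,-.215,.012,697,472),('B',.05,.195,.012,60,245),('B',-.045,.17,.1,167,55),('B',.045,.17,.1,86,122),
('C',-.037,0,.076,520,206),('C',.037,0,.076,466,268),('C',-.037,-.086,.062,640,265),('C',.037,-.086,.062,588,340),('C',0,-.05,.104,568,215)]
def res(v):
    o=[]
    for n,L,c0,r0 in(('top',T,235,160),('side',Sd,205,190)):
        for t,x,y,z,u,w in L:
            if t=='C': y+=-.075+v[3]
            o+=list(proj(S[n],G(v,[[x,y,z]]))[0]-[u/5-.5+c0,w/5-.5+r0])
    return np.array(o)
v=np.load('v.npy'); f=least_squares(res,v[:4],loss='soft_l1',f_scale=1.5)
print(np.round(f.x,4)); print(np.round(f.fun.reshape(-1,2),1).tolist())
v[:4]=f.x; np.save('v2.npy',v)
st=r.get_state(); R=Ro.from_quat(st['eef_rot']).as_matrix(); print(R.round(3))
k=G(v,[[0,-.125+v[3],.091]])[0]; print('knob',k,'tcp',st['tool_pos'])
yaw=v[2]; print('gauge y',-np.sin(yaw),np.cos(yaw))
t=np.array([k[0],k[1],.088]); print('shift mm',R.T@(t-st['tool_pos'])*1000)
# jaw x axis want = +-gauge y rotated by knob .1
for sg in(1,-1):
    d=sg*np.array([-np.sin(yaw+.1),np.cos(yaw+.1),0]); e=R.T@d; print('spin deg about y',np.degrees(np.arctan2(-e[2],e[0])))
E
python3 fit2.py
```

```text
[ 0.559  -0.0526  7.0542  0.0159]
[[10.0, 13.3], [-27.3, -36.9], [-0.6, -0.5], [35.2, 48.1], [0.9, -1.3], [16.2, 22.1], [-12.2, -17.4], [10.2, 13.7], [-18.0, -24.8], [-1.4, -2.0], [-2.6, 10.7], [9.1, -32.6], [-0.5, -2.1], [-23.5, 30.6], [0.8, -0.3], [-10.4, 14.8], [3.0, -12.9], [-3.0, 10.6], [8.4, -20.1], [0.1, -1.2]]
[[ 0.339  0.    -0.941]
 [ 0.941  0.     0.339]
 [ 0.    -1.     0.   ]]
knob [ 0.63502745 -0.13078831  0.091     ] tcp [0.21182963 0.58803093 0.24674747]
gauge y -0.6968537352310384 0.7172132679298047
shift mm [-532.85878509  158.69526609 -641.77534173]
spin deg about y -69.71566174730637
spin deg about y 110.28433825269364
```

```bash
sed -i "s/G(v,\[\[x,y,z\]\])/G(v,[[-x,y,z]])/" fit2.py; python3 fit2.py
```

```text
[ 0.582  -0.0359  6.7092  0.0148]
[[-0.3, -0.0], [-0.1, -0.2], [-0.2, 0.5], [0.5, -0.6], [1.1, -0.6], [0.4, 0.4], [0.7, -0.1], [0.3, 0.2], [0.6, 0.0], [0.5, 0.5], [0.2, -0.9], [-0.2, -1.4], [-1.2, -1.5], [0.7, -0.4], [0.3, -0.0], [-2.7, -1.1], [-3.2, -0.1], [0.9, 0.1], [1.1, -0.7], [-0.5, 0.6]]
[[ 0.339 -0.    -0.941]
 [ 0.941  0.     0.339]
 [ 0.    -1.     0.   ]]
knob [ 0.62751931 -0.1363258   0.091     ] tcp [0.2118025  0.58804833 0.2467352 ]
gauge y -0.413286037165232 0.9106012582268149
shift mm [-540.59310915  158.67287526 -636.64528481]
spin deg about y -49.95433604872697
spin deg about y 130.04566395127304
```

```bash
python3 -m inch '-30 0 -35 8; -60 0 -70 16; -90 0 -106 24; -120 0 -141 32; -150 0 -177 40; -180 0 -212 48; -210 0 -247 56; -240 0 -283 64; -270 0 -318 72; -300 0 -353 80' -0.05 30
cat > st.py <<'E'
from h import *
from scipy.spatial.transform import Rotation as Ro
v=np.load('v2.npy'); st=r.get_state(); R=Ro.from_quat(st['eef_rot']).as_matrix()
import sys
ka=float(sys.argv[1]) if len(sys.argv)>1 else .1
k=G(v,[[0,-.125+v[3],.091]])[0]; t=np.array([k[0],k[1],.088])
print(st['clock'],'tcp',st['tool_pos'],'q',st['q'].round(2),'F',st['contact_force'].round(1),'M',st['moment'].round(2),'op',st['opening'])
print('shift to knob mm',R.T@(t-st['tool_pos'])*1000)
yaw=v[2]; d=-np.array([-np.sin(yaw+ka),np.cos(yaw+ka),0]); e=R.T@d; print('spin',np.degrees(np.arctan2(-e[2],e[0])))
gy=np.array([-np.sin(yaw),np.cos(yaw),0]);gx=np.array([np.cos(yaw),np.sin(yaw),0]);print('gauge x,y in tool',R.T@gx,R.T@gy,'F along gy',st['contact_force']@gy, 'gx',st['contact_force']@gx)
E
python3 st.py
```

```text
clock: 2.6
tool_pos: [0.4431, 0.1847, 0.247]
eef_rot: [-0.704, 0.062, -0.063, 0.705]
contact_force: [1.2, 0.5, -0.1]
opening: 0.475
2.6 tcp [0.44309971 0.18466004 0.24700808] q [-0.59  0.51  0.16  2.   -0.13  0.64 -0.53] F [ 1.2  0.5 -0.1] M [-0.03  0.09 -0.06] op 0.4747857896624444
shift to knob mm [ 237.86798778  158.93279218 -283.69923283]
spin 49.7370195682904
gauge x,y in tool [0.82379563 0.00090804 0.56688617] [-5.66886601e-01  2.91034809e-04  8.23795786e-01] F along gy -0.027539748152682668 gx 1.2544054735970946
```

```bash
python3 -m inch '30 0 -35 6; 60 0 -71 12; 90 0 -106 18; 119 0 -142 25; 149 10 -177 31; 178 25 -213 37; 208 40 -248 43; 238 60 -284 50; 238 80 -284 50; 238 80 -284 50'
python3 st.py
python3 - <<'E'
from h import *
v=np.load('v2.npy')
for n,b in(('side',(190,290,205,365)),('top',(130,235,265,415))):
    s=r.snapshot(n); crop(s,f'hov_{n}.png',*b,5)
E
```

```text
clock: 3.6
tool_pos: [0.6266, -0.135, 0.1637]
eef_rot: [0.613, -0.355, 0.351, -0.612]
contact_force: [0.5, 1.2, -0.0]
opening: 0.477
3.6 tcp [ 0.62659563 -0.13504481  0.16372554] q [-0.03  0.84  0.33  1.6  -0.35  0.77 -0.6 ] F [ 0.5  1.2 -0. ] M [-0.01  0.17  0.06] op 0.4772697649256841
shift to knob mm [ 1.84620702 75.71795237  0.48430107]
spin -0.061766013112355606
gauge x,y in tool [ 0.09874448 -0.00465603  0.99510193] [-0.99510621  0.00318452  0.0987598 ] F along gy 0.860713890925795 gx 0.8969769902808501
```

View pics/hov_side.png

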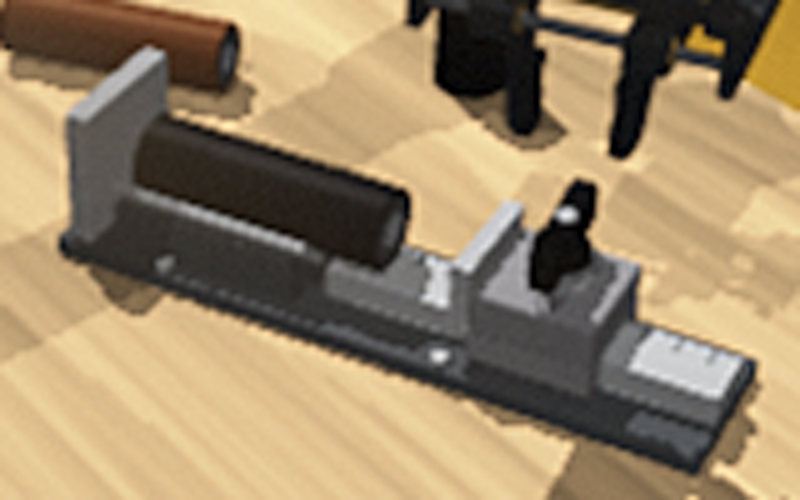

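View pics/hov_top.png

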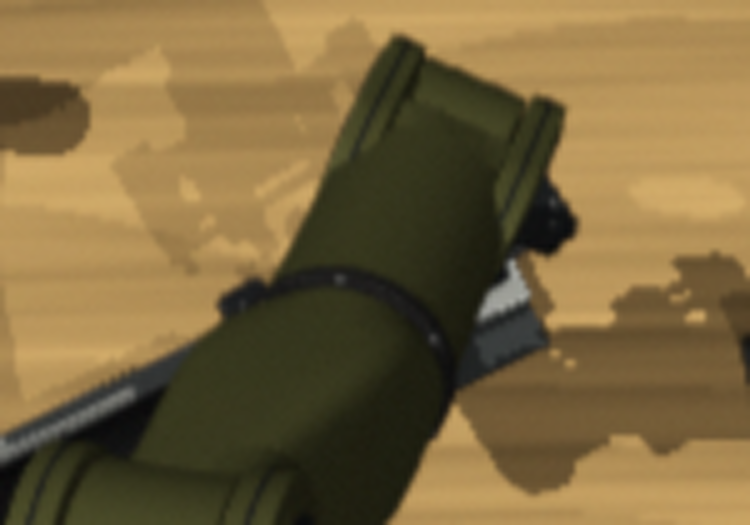

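```bash
python3 -m inch '1 25 0 0; 2 45 0 0; 2 60 0 0; 2 70 0 0; 2 76 0 0; 2 76 0 0'
python3 st.py
python3 - <<'E'
from h import *
s=r.snapshot('side'); st=r.get_state(); t=st['tool_pos']; 
crop(s,'down_side.png',190,290,205,365,5,[proj(s,t)-0, proj(s,t-[0,0,.008])])
E
```

```text
clock: 4.3
tool_pos: [0.6293, -0.1356, 0.0905]
eef_rot: [-0.613, 0.353, -0.352, 0.613]
contact_force: [-0.2, -0.4, 0.6]
opening: 0.475
4.3 tcp [ 0.62930663 -0.1355606   0.09053443] q [-0.01  0.94  0.28  1.63 -0.38  0.63 -0.57] F [-0.2 -0.4  0.6] M [-0.05  0.13 -0.01] op 0.47526511269963284
shift to knob mm [-0.23701774  2.53482027 -1.92921612]
spin 0.0778689709775201
gauge x,y in tool [ 1.01185517e-01 -1.91648740e-04  9.94867556e-01] [-9.94867435e-01  5.09446934e-04  1.01185603e-01] F along gy -0.26780481789641963 gx -0.35209973418251167
```

View pics/down_side.png

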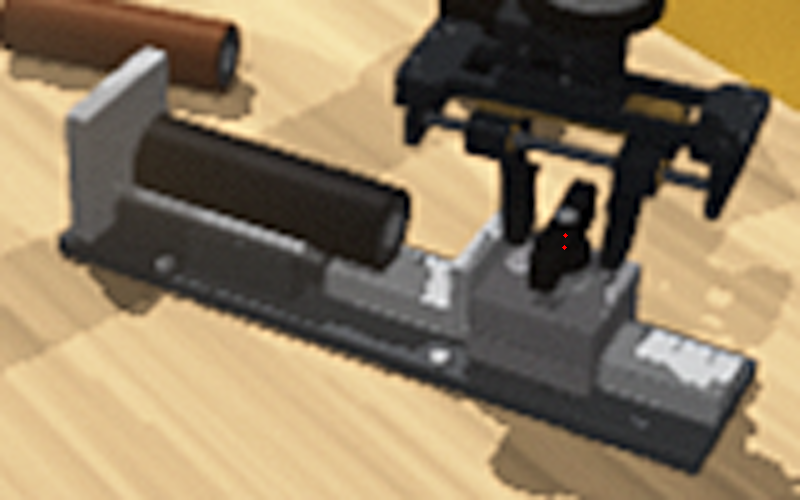

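The fingers straddle the bar, with the TCP marks at (565,237) crop px on the knob. Now I close on it.

```bash
python3 -m inch '0 3 -1 0; 0 3 -1 0; 0 3 -1 0; 0 3 -1 0; 0 3 -1 0; 0 3 -1 0' -1 20
python3 st.py
```

```text
clock: 4.95
tool_pos: [0.6285, -0.1354, 0.0881]
eef_rot: [-0.613, 0.353, -0.352, 0.614]
contact_force: [-2.5, 3.9, 6.5]
opening: 0.373
4.95 tcp [ 0.62854091 -0.13542127  0.08811286] q [-0.    0.94  0.27  1.63 -0.39  0.62 -0.56] F [-2.5  3.9  6.5] M [ 0.97  0.59 -0.08] op 0.37302298332420053
shift to knob mm [ 0.2675893   0.11152122 -1.33810441]
spin 0.07812942362985056
gauge x,y in tool [1.01191050e-01 5.61999718e-04 9.94866853e-01] [-0.99486595  0.00151846  0.1011901 ] F along gy 4.60360374336387 gx -0.6346896127165812
```

```bash
python3 -m inch '0 0 0 0; 0 0 0 0'
python3 st.py
python3 - <<'E'
from h import *
s=r.snapshot('side'); st=r.get_state(); t=st['tool_pos']; 
crop(s,'grip_side.png',190,290,265,365,6)
E
```

```text
clock: 5.15
tool_pos: [0.6285, -0.1354, 0.0881]
eef_rot: [-0.613, 0.353, -0.352, 0.614]
contact_force: [-2.5, 3.8, 5.7]
opening: 0.373
5.15 tcp [ 0.62854335 -0.13541716  0.08809925] q [-0.    0.94  0.27  1.63 -0.39  0.62 -0.56] F [-2.5  3.8  5.7] M [ 1.07  0.64 -0.02] op 0.3734112674243098
shift to knob mm [ 0.26984397  0.09792672 -1.34228669]
spin 0.08023775136809096
gauge x,y in tool [1.01227632e-01 5.50552084e-04 9.94863138e-01] [-0.99486225  0.00150417  0.10122671] F along gy 4.466994684297982 gx -0.6856958193673607
```

View pics/grip_side.png

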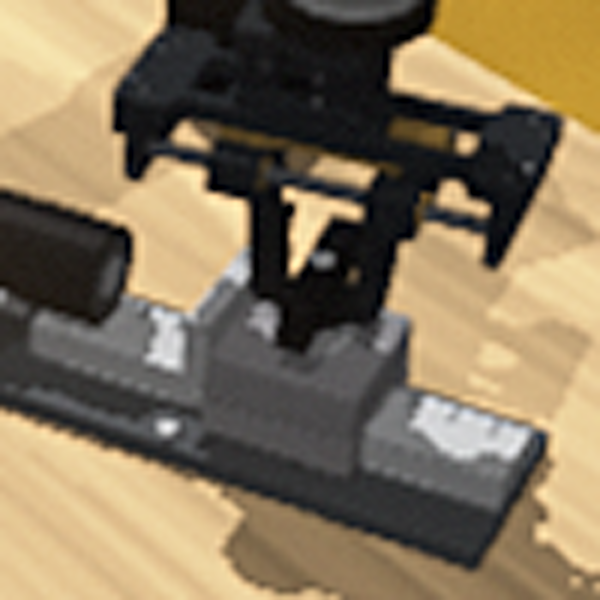

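Closing stopped at 33 mm with an upward force, so the fingertips have met the neck below the bar. I'll open, rise and close again.

```bash
python3 -m inch '0 0 0 0; 0 -3 0 0; 0 -6 0 0; 0 -8 0 0; 0 -8 0 0' -0.05
python3 -m inch '0 0 -1 0; 0 0 -1 0; 0 0 -1 0; 0 0 -1 0; 0 0 -1 0; 0 0 -1 0' -1 20
python3 st.py
python3 - <<'E'
from h import *
s=r.snapshot('side'); st=r.get_state(); t=st['tool_pos']; 
crop(s,'grip_side2.png',190,290,265,365,6)
E
```

```text
clock: 5.7
tool_pos: [0.6288, -0.137, 0.0961]
eef_rot: [0.613, -0.352, 0.353, -0.613]
contact_force: [0.1, -0.4, 0.3]
opening: 0.472
clock: 6.3
tool_pos: [0.6272, -0.1365, 0.0955]
eef_rot: [-0.613, 0.353, -0.352, 0.613]
contact_force: [-1.9, 1.7, 0.6]
opening: 0.18
6.3 tcp [ 0.62724311 -0.13653888  0.09553673] q [-0.01  0.93  0.28  1.63 -0.38  0.64 -0.56] F [-1.9  1.7  0.6] M [ 0.27  0.42 -0.  ] op 0.17977632155080772
shift to knob mm [-0.03640988  7.53662309  0.34928784]
spin 0.05426941244526979
gauge x,y in tool [ 1.00775224e-01 -5.66071052e-04  9.94909058e-01] [-0.99490853  0.00112174  0.10077581] F along gy 2.3028653101939383 gx -1.0256672681111119
```

View pics/grip_side2.png

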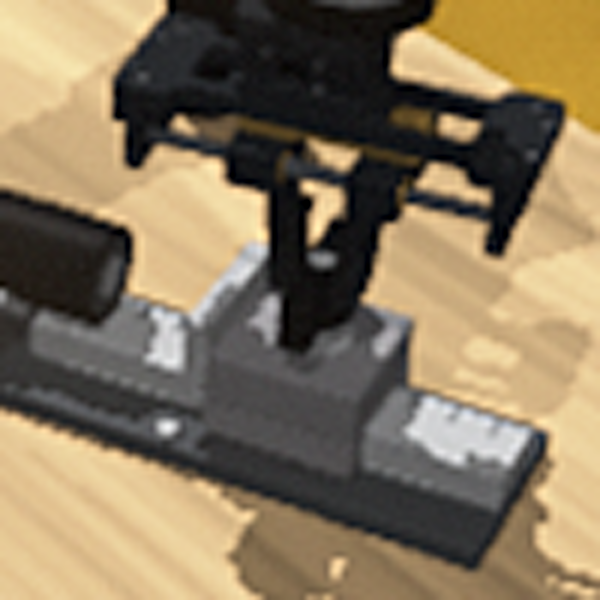

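The opening is 0.18, or 16 mm, so the bar is gripped. Next I loosen it anticlockwise by 58°.

```bash
python3 -m inch '0 0 0 -6; 0 0 0 -12; 0 0 0 -18; 0 0 0 -24; 0 0 0 -30; 0 0 0 -36; 0 0 0 -42; 0 0 0 -48; 0 0 0 -54; 0 0 0 -58'
python3 st.py 1.1
```

```text
clock: 7.35
tool_pos: [0.6289, -0.1375, 0.0956]
eef_rot: [0.707, -0.009, 0.011, -0.707]
contact_force: [2.4, 1.0, -3.3]
opening: 0.177
7.35 tcp [ 0.62885407 -0.13752707  0.09560004] q [ 0.14  0.9   0.02  1.62 -0.02  0.61  0.13] F [ 2.4  1.  -3.3] M [-0.04 -0.28 -0.15] op 0.1773130668331908
shift to knob mm [-1.38908941  7.59575391  1.16629794]
spin 0.9250957495910849
gauge x,y in tool [0.89841189 0.00221575 0.43914822] [-0.43914549 -0.00162152  0.8984145 ] F along gy -0.08716762342042172 gx 2.586368145130416
```

```bash
python3 -m inch '-2 0 4.5 0; -4.4 0 9 0; -6.6 0 13.5 0; -8.8 0 18 0; -11 0 22.5 0; -13.2 0 27 0; -15.4 0 31.4 0; -17.6 0 36 0; -19.8 0 40.4 0; -22 0 45 0'
python3 st.py 1.1
```

```text
clock: 8.35
tool_pos: [0.6072, -0.0908, 0.0956]
eef_rot: [-0.707, 0.011, -0.011, 0.707]
contact_force: [5.3, 0.1, -8.3]
opening: 0.178
8.35 tcp [ 0.60718641 -0.09079464  0.09560082] q [ 0.06  0.88  0.02  1.72 -0.04  0.55  0.08] F [ 5.3  0.1 -8.3] M [-0.08 -0.88  0.02] op 0.17809054596222845
shift to knob mm [ 21.75588216   7.60305628 -44.86825847]
spin 0.7545135772048336
gauge x,y in tool [8.97103036e-01 5.57932280e-04 4.41821040e-01] [-4.41821084e-01 -4.82850946e-05  8.97103187e-01] F along gy -2.105142035346716 gx 4.816314542205301
```

```bash
python3 -m inch '-0.4 0 2.2 0; -1.3 0 4 0; -2.2 0 5.8 0; -3.1 0 7.6 0; -3.9 0 9.4 0; -4.8 0 11.2 0; -5.7 0.5 13 0; -5.7 0.5 13 0'
python3 st.py 1.1
```

```text
clock: 9.15
tool_pos: [0.6031, -0.0819, 0.0956]
eef_rot: [0.709, -0.011, 0.013, -0.705]
contact_force: [6.8, -6.1, -8.0]
opening: 0.18
9.15 tcp [ 0.60311384 -0.08187849  0.09559433] q [ 0.04  0.87  0.03  1.74 -0.04  0.53  0.06] F [ 6.8 -6.1 -8. ] M [-1.15 -1.07  0.08] op 0.1796505747612316
shift to knob mm [ 26.22046512   7.92171913 -53.54945017]
spin 0.6091127042886597
gauge x,y in tool [0.8959805  0.00116093 0.44409188] [-0.44407976 -0.00549444  0.89597041] F along gy -8.35977735632908 gx 3.6397656416188093
```

```bash
python3 -m inch '-0.9 0 1.8 0; -1.8 0 3.6 0; -2.6 0 5.4 0; -3.5 0 7.2 0; -3.5 0 7.2 0'
python3 st.py 1.1
```

```text
clock: 9.65
tool_pos: [0.5999, -0.0749, 0.0956]
eef_rot: [0.709, -0.011, 0.013, -0.705]
contact_force: [6.4, -6.1, -7.7]
opening: 0.18
9.65 tcp [ 0.59985425 -0.07485129  0.09562198] q [ 0.03  0.87  0.03  1.75 -0.04  0.52  0.05] F [ 6.4 -6.1 -7.7] M [-1.21 -1.1   0.07] op 0.1801374877542692
shift to knob mm [ 29.73386003   8.0110009  -60.45069908]
spin 0.5932433560079372
gauge x,y in tool [0.89585787 0.00107305 0.44433942] [-0.44432671 -0.00577607  0.8958462 ] F along gy -8.183705955956608 gx 3.3073799131681323
```

```bash
python3 -m inch '-0.4 0 0.9 0; -0.9 0 1.8 0; -1.3 0 2.7 0; -1.3 0 2.7 0'
python3 st.py 1.1 | grep -E 'F|M'
python3 -m inch '-0.4 0 0.9 0; -0.9 0 1.8 0; -1.3 0 2.7 0; -1.3 0 2.7 0'
python3 st.py 1.1|grep -E 'F|M'
```

```text
clock: 10.05
tool_pos: [0.5988, -0.0726, 0.0956]
eef_rot: [0.709, -0.011, 0.014, -0.705]
contact_force: [6.7, -7.5, -9.0]
opening: 0.176
10.05 tcp [ 0.59876719 -0.07257471  0.09560841] q [ 0.02  0.87  0.03  1.76 -0.04  0.52  0.05] F [ 6.7 -7.5 -9. ] M [-1.41 -1.11  0.02] op 0.1759637557064198
gauge x,y in tool [0.89572226 0.0011275  0.44461261] [-0.44459772 -0.00629488  0.89570823] F along gy -9.590832975425734 gx 2.99774361818817
clock: 10.45
tool_pos: [0.5981, -0.0711, 0.0956]
eef_rot: [0.709, -0.011, 0.014, -0.705]
contact_force: [8.6, -9.1, -10.3]
opening: 0.177
10.45 tcp [ 0.59813499 -0.07113635  0.09561043] q [ 0.02  0.86  0.04  1.76 -0.04  0.51  0.04] F [  8.6  -9.1 -10.3] M [-1.79 -1.38  0.04] op 0.1774033802992245
gauge x,y in tool [0.89529507 0.0016621  0.4454705 ] [-0.44544367 -0.00825105  0.89527194] F along gy -11.780793539926178 gx 4.053773836549291
```

```bash
python3 -m inch '-0.4 0 0.9 0; -0.9 0 1.8 0; -1.3 0 2.7 0; -1.3 0 2.7 0' - 40
python3 st.py 1.1|grep -E 'F|M'
python3 - <<'E'
from h import *
s=r.snapshot('side'); 
crop(s,'push_side.png',190,290,205,325,6)
s=r.snapshot('top'); 
crop(s,'push_top.png',160,265,235,355,6)
E
```

```text
clock: 10.85
tool_pos: [0.5981, -0.071, 0.0957]
eef_rot: [0.71, -0.01, 0.016, -0.704]
contact_force: [11.1, -13.9, -13.0]
opening: 0.18
10.85 tcp [ 0.59811364 -0.07102014  0.09568043] q [ 0.01  0.86  0.04  1.77 -0.04  0.51  0.04] F [ 11.1 -13.9 -13. ] M [-2.63 -1.83  0.06] op 0.18031376193764084
gauge x,y in tool [0.89447445 0.00284476 0.44711001] [-0.44704743 -0.01220846  0.89442694] F along gy -17.299603184205424 gx 4.382491338241203
```

View pics/push_side.png

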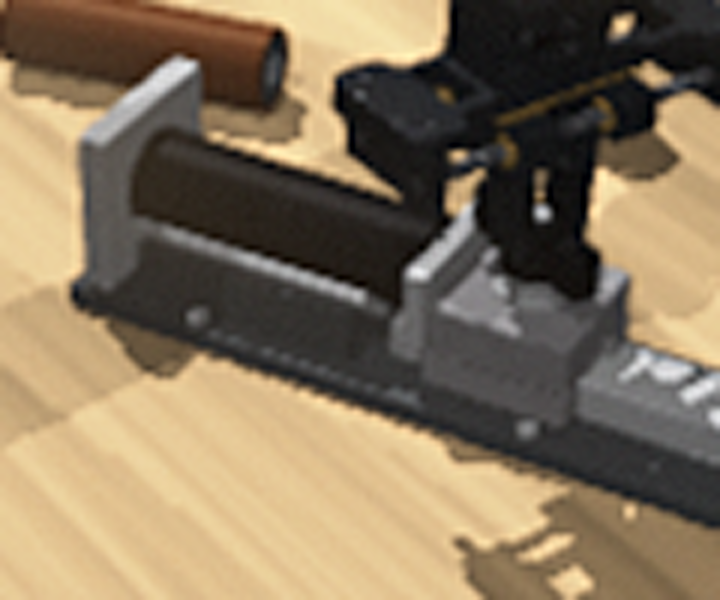

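View pics/push_top.png

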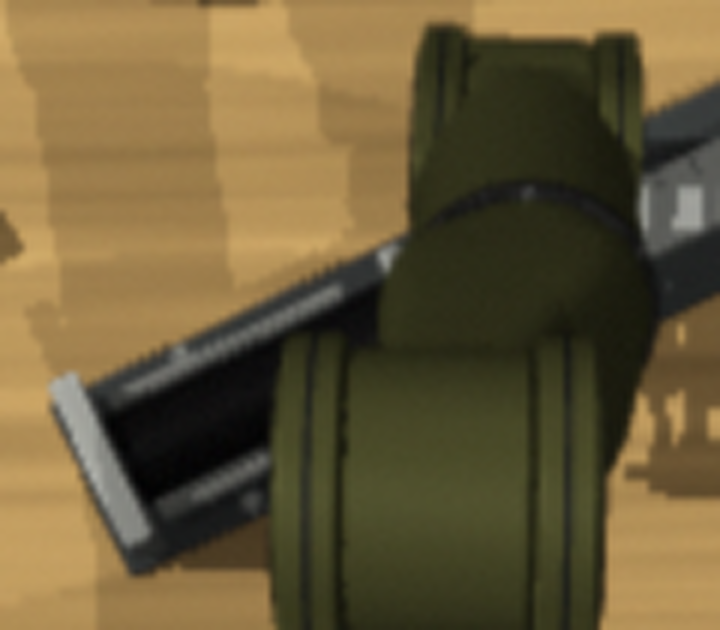

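The side view shows the roller against the stop at (135,200) crop px and the plate against the roller at about (410,280). The TCP has stalled at 17 N. Now I tighten while keeping that push.

```bash
python3 -m inch '0 0 0 6; 0 0 0 12; 0 0 0 18; 0 0 0 24; 0 0 0 30; 0 0 0 36; 0 0 0 42; 0 0 0 48; 0 0 0 54; 0 0 0 56'
python3 st.py 0|grep -E 'F|M|spin'
```

```text
clock: 11.95
tool_pos: [0.5965, -0.0701, 0.0956]
eef_rot: [0.62, -0.341, 0.348, -0.615]
contact_force: [6.9, -12.6, -11.6]
opening: 0.177
11.95 tcp [ 0.59653143 -0.07014776  0.09564606] q [-0.12  0.89  0.28  1.78 -0.42  0.53 -0.59] F [  6.9 -12.6 -11.6] M [-2.27 -1.11  0.05] op 0.17691712156065517
spin 7.294797699233612
gauge x,y in tool [1.26970288e-01 3.88316134e-04 9.91906445e-01] [-0.99184562 -0.01103151  0.12696682] F along gy -14.323900162041985 gx 1.0748689523102064
```

```bash
python3 -m inch '0 0 0 3; 0 0 0 6; 0 0 0 8; 0 0 0 8'
python3 st.py 0|grep -E 'F|M|spin'
python3 -m inch '0 0 0 2; 0 0 0 4; 0 0 0 4'
python3 st.py 0|grep -E 'F|M|spin'
```

```text
clock: 12.35
tool_pos: [0.5964, -0.07, 0.0956]
eef_rot: [0.595, -0.382, 0.389, -0.591]
contact_force: [6.5, -12.4, -11.9]
opening: 0.176
12.35 tcp [ 0.59641674 -0.0699949   0.09564911] q [-0.14  0.89  0.32  1.78 -0.47  0.54 -0.68] F [  6.5 -12.4 -11.9] M [-2.29 -1.16  0.51] op 0.1757177955598964
spin -0.47893806527334926
gauge x,y in tool [-8.36015887e-03  1.09297026e-04  9.99965047e-01] [-0.99990377 -0.0110715  -0.00835844] F along gy -13.941903883143986 gx 0.7867330968954582
clock: 12.65
tool_pos: [0.5967, -0.0698, 0.0957]
eef_rot: [0.581, -0.402, 0.409, -0.578]
contact_force: [6.6, -13.7, -12.4]
opening: 0.179
12.65 tcp [ 0.59667823 -0.06981297  0.09569758] q [-0.15  0.89  0.33  1.78 -0.49  0.55 -0.73] F [  6.6 -13.7 -12.4] M [-2.44 -1.23  0.96] op 0.17921123227149968
spin -4.337836532694821
gauge x,y in tool [-7.56415709e-02  3.77693688e-04  9.97135001e-01] [-0.99706881 -0.01155669 -0.07563217] F along gy -15.184211835171206 gx 0.3995408448233763
```

The moment rose from 0.05 to 0.96 N m, so the knob is at its end of travel. I relieve the loads, then open.

```bash
python3 -m inch '2 0 0 -1.5; 4 0 0 -3; 5 0 0 -3; 5 0 0 -3'
python3 st.py 0|grep -E 'F|M|spin'
```

```text
clock: 13.05
tool_pos: [0.5968, -0.07, 0.0956]
eef_rot: [0.591, -0.389, 0.391, -0.589]
contact_force: [3.0, -4.6, -6.2]
opening: 0.178
13.05 tcp [ 0.5967704  -0.06998201  0.09560989] q [-0.14  0.89  0.32  1.77 -0.47  0.55 -0.69] F [ 3.  -4.6 -6.2] M [-0.94 -0.54  0.36] op 0.17798895259970793
spin -1.2931649702212784
gauge x,y in tool [-2.25669687e-02 -3.53250709e-04  9.99745271e-01] [-0.99974046 -0.00311542 -0.02256796] F along gy -5.40792401793496 gx 0.8357443691313635
```

```bash
python3 -m inch '2 0 0 0; 2 0 0 0; 2 0 0 0; 2 0 0 0' -0.05
python3 -m inch '0 -15 0 0; 0 -40 0 0; 0 -70 0 0; 0 -100 0 0; 35 -120 0 0; 80 -130 0 0; 130 -130 0 0; 175 -130 0 0; 220 -130 0 0; 220 -130 0 0'
python3 st.py 0|grep -E 'F|M'
python3 - <<'E'
from h import *
v=np.load('v2.npy')
c=.010
L=[[x,c,.076] for x in(-.037,.037)]+[[x,c-.086,.062] for x in(-.037,.037)]+[[0,c-.05,.104]]+[[x,c-.05,.104] for x in(-.04,.04)]
for n,b in(('side',(190,290,205,365)),('top',(160,265,235,385))):
    s=r.snapshot(n); crop(s,f'end_{n}.png',*b,5); crop(s,f'endm_{n}.png',*b,5,proj(s,G(v,L)))
    for k in('carriage_face','knob_grip','carriage_back','roller'):print(n,k,[(round(d['p'],2),np.round(d['centre'],1)) for d in r.tip_of(n,k)[:2]],proj(s,G(v,[dict(carriage_face=[0,c,.058],knob_grip=[0,c-.05,.091],carriage_back=[0,c-.086,.048],roller=[0,.09,.058])[k]]))[0][::-1])
E
```

```text
clock: 13.45
tool_pos: [0.597, -0.0687, 0.0954]
eef_rot: [-0.59, 0.39, -0.389, 0.59]
contact_force: [0.9, -0.1, 0.1]
opening: 0.475
clock: 14.45
tool_pos: [0.6831, -0.28, 0.2262]
eef_rot: [0.591, -0.39, 0.393, -0.587]
contact_force: [-1.0, -1.1, 1.2]
opening: 0.475
14.45 tcp [ 0.68306798 -0.27998106  0.22617   ] q [ 0.15  0.91  0.42  1.2  -0.36  1.09 -0.59] F [-1.  -1.1  1.2] M [-0.1   0.18 -0.01] op 0.47512912315313377
gauge x,y in tool [-0.02900502 -0.00258456  0.99957592] [-0.99955536 -0.0068403  -0.02902211] F along gy -0.5556189494482805 gx -1.352667903006736
side carriage_face [(0.73, array([237.1, 276.4]))] [234.08489187 277.80547279]
side knob_grip [(0.49, array([229.8, 295.3]))] [229.64516242 294.01768134]
side carriage_back [(0.93, array([244.6, 302.8]))] [245.88924321 304.74452834]
side roller [(0.96, array([222.8, 171.5])), (0.71, array([226.9, 256.8]))] [226.18557823 253.80424985]
top carriage_face [(0.8, array([215.5, 303.6]))] [213.37111552 303.1585634 ]
top knob_grip [(0.69, array([203.3, 316.6]))] [204.49650752 318.44297198]
top carriage_back [(0.85, array([204.8, 328.5]))] [201.77032734 328.53465805]
top roller [(0.9, array([226.1, 280.4])), (0.73, array([207.8, 204.3]))] [224.74595614 279.25014258]
```

View pics/end_side.png

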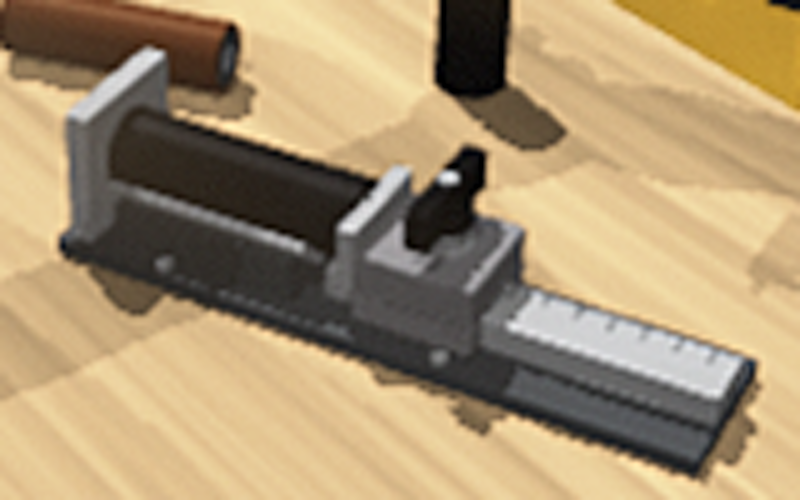

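View pics/endm_top.png

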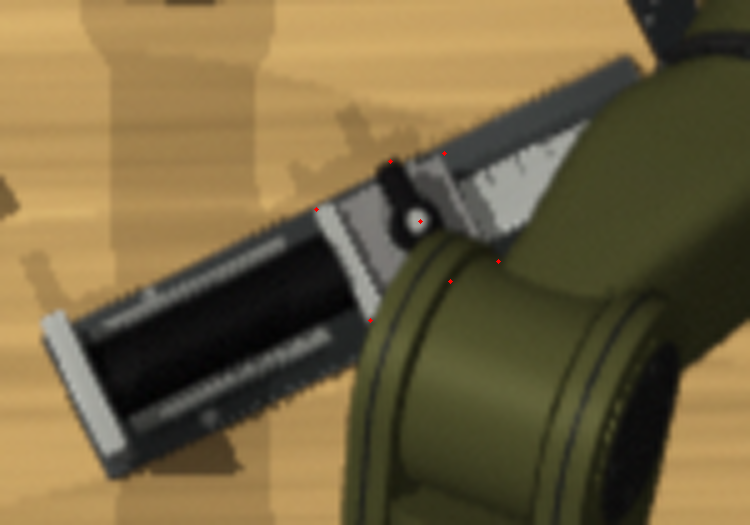

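The roller touches the stop and the plate touches the roller. The carriage edges match the 0.085 overlay (the red dots at (317,210) and (370,320) in the top crop). The bar lies parallel to the plate, so the knob reads about 0.

```bash
python3 -c "
from plant import r
print(r.finish_job(), r.get_state()['clock'])"
```

```text
the job is handed in; nothing more can be done
the job is handed in; nothing more can be done
```

The gauge is set to the black roller and the job is handed in. The last clock reading I saw was about 14.5 s, against the 64 s limit.

**What I did:**
- **Loosening:** I gripped the knob's bar and turned it about 58° anticlockwise.
- **Pushing:** I slid the carriage forward by the knob, not by its back face, until the roller sat on the end stop. The arm stalled there at about 17 N, well below the 45 N limit.
- **Tightening:** I kept up the push while turning the knob clockwise to its end of travel. The moment rose from 0.05 to 0.96 N m.
- **Letting go:** I eased the load, opened the fingers and moved the arm clear.

**Last checks:**
- **Pictures:** They show no gap at either end of the roller. The carriage lines up with the predicted 0.085 position, and the bar lies parallel to the front plate, so the knob is at about 0.
- **Limit of the check:** The cameras resolve only about 2–3 mm. That there is no gap finer than that rests on the stall under force while tightening, not on the pictures.
- **Detector disagreement:** Most detected points were within about 3 pixels of the prediction. In the side view, the detector's top answer for the roller was a different object, probably a look-alike. Its second answer matched the roller.
- **First grip:** It closed on the knob's neck instead of the bar, at 33 mm with about 6 N upward. I opened, rose 8 mm and gripped again, and the second grip closed at the bar's 16 mm width.
- **Other parts:** I touched none of the other parts on the bench, but I did not measure their positions again at the end.

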